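Serve the tea ball on its drip dish

ROBOT

A 6-joint arm with a two-finger parallel gripper is mounted at the origin on a cart in front of the work surface, level with it; the furniture and walls round the work are solid. World frame = base frame: x ahead of the robot, y to its left, z up, the work surface at z = 0. Lengths are in m, angles in rad, forces in N, time in s.
With the tool pointing down it reaches from about 0.35 to 0.975 m from the base axis. Payload 4.9 kg.
Tool frame: the origin (TCP) lies on the front face of the gripper's body, between the roots of the fingers; the fingertips stand 73 mm ahead of it and the grasp point (between the pads) lies 54 mm ahead of it; z points along the fingers, y is the line along which they close (so a half turn about z gives the same grasp; the last joint's range is limited). The gripper opens to 85 mm and grips with 20 to 120 N. Pads are 22 mm wide; open, the fingers measure 114 mm over their backs; the gripper's body (76 mm by 85 mm) begins 54 mm behind the grasp point. The pads swing forward as they close: fully open they stand 13 mm farther back than shut.
Start: joints at [1.203, 0.053, 1.613, -0, 1.476, -0.119], TCP at [0.154, 0.606, 0.304] pointing down, gripper open.
Joint ranges: [-3.01, 3.01], [-1.01, 2.22], [0.06, 2.58], [-1.02, 4.17], [0.09, 2.62], [-3.14, 3.14]. Speed limits (rad/s): [2.57, 2.57, 3.14, 3.14, 3.14, 3.14].

INTERFACE

Orientations are given as a rotation vector (axis times angle).
In Python, from station import status, imaging, order gives the robot as it stands.
- The arm moves only by the tool arm_command, never from a script. Its argument "increments" is a list of rows, each an object with "slide": the shift along the tool's x, y, z in m, a list of three; "spin": the turn about the tool's z in degrees; "gripper": the opening, from -1 (shut) to 1 (fully open). In form: [{"slide": [x, y, z], "spin": spin, "gripper": gripper}, ...]. A call has 1 to 8 rows; each row is the pose to reach, as a shift and turn from the pose commanded when the call began, along the tool's axes at that moment; what a row does not reach only later rows make up. A row lasts 1/12 s, in which the tool goes at most 41.7 mm and 7.16 degrees, less where a joint would pass 70% of its speed; a pose out of reach is approached as far as the arm can. A call with a gripper value outside its range is refused whole. The fingers move at their own pace and stop on an object; "newtons" is the grip in N (left out, the last holds). Time passes only in rows, so rows that repeat a pose let the fingers close. It gives the time, the measured TCP pose, the force, the opening and the grip force at its end, in the units of the state.
- status.get_obs(): the state, without advancing time (a new reading comes with each control period).
- imaging.get_image(name): name is "scene" or "side" or "wrist"; returns a dict with "frame" (420x560x3 uint8, red, green, blue), "vfov" (degrees; the focal length in pixels is half the picture's height over the tangent of half this angle, whatever the lens; pixels are square), "cx", "cy" (the principal point, pixels), "k1" (the pictures are not rectified: a ray, as slopes to the right and down, at radius r is drawn at 1 + k1 r^2 times it, then the intrinsics apply), "view" (4x4, takes a point from world to camera coordinates); the wrist camera has in their place "mount" (4x4, takes a point from camera to tool coordinates, whose origin is the TCP and whose axes are the flange's). Camera axes: x right, y up, looking along -z (the intrinsics and any distortion apply to the point x, -y, -z); pixel columns grow to the right and rows downward; lengths in m; the calibration is good to about 2 mm. A picture is of the moment at which its call begins: read the wrist's pose just before it. There is no depth.
- order.finish_job(): hands the job in; it is judged then, once.
The state is a dict: "t": time; "q": joint angles; "dq": joint speeds; "effort": joint torques, N m; "tool_pos": TCP position; "tool_rot": TCP orientation; "contact_force": force on the tool from outside, world axes, zero at the start; "wrist_torque": the same for the moment, N m; "opening": finger opening in m; "grip_force": force on a finger pad.
Only numpy, scipy, OpenCV 4.12 (cv2) and the standard library are available. Lean on these libraries where they do the work, as an engineer would, in place of code of your own. Each camera call takes 0.05 s, during which the arm holds its last target. There are 200 camera calls.

TASK

Slide the white soup plate along the worktop, without lifting it, to the middle of the cork place mat, so that it will catch the drips. Then pick up the small two-handled drip dish with the loose steel tea ball in it, give it a quarter turn in the air so that its handles point left and right along the long sides of the mat, and hold it out level over the middle of the plate, about 5 cm above the plate's rim, for me to take. Keep the ball in the middle of the dish all the way without touching it, leave the other things where they are, and finish while still holding the dish there, still and level.

Things in the scene. Friction and masses are not known exactly. Their poses are not given: they have to be found in the camera images.
- soup_plate: loose round white soup plate, 170 mm across its rim, 45 mm high, flared wall; its flat foot is 100 mm across; 0.25 to 0.5 kg. Origin: centre of its underside, z up. It stands on the worktop, to the right of the mat, and slides when pushed at its wall or rim
- place_mat: thin (1 mm, no step) rectangular cork place mat with a dark edge, 230 mm along its x by 320 mm along its y, fixed flat on the worktop in front of the kettle, left of the plate. Origin: its centre on the worktop; y runs along its long sides, which lie roughly left and right; it is turned by up to 0.15 rad
- dish: loose shallow round cream dish, 133 mm across, 24 mm high, 0.1 to 0.15 kg, with two flat handles. Origin: centre of its underside; x: line of the handles, at the start roughly towards and away from the robot (within 0.3 rad). Handles: 24 mm wide, 9 to 27 mm above the underside, from 66 to 111 mm out from the dish's axis; grip one across its width, 90 mm out, firmly (25 N or more) or it droops
- dish_middle (a point): middle of the dish's hollow, on its surface, 9 mm above the dish's origin. The hollow is flat for 6 mm round it, then slopes 0.08 out to 24 mm, 0.2 out to 42 mm and 0.42 out to 60 mm from the middle
- tea_ball: loose perforated steel tea ball, 40 mm in diameter, 0.025 kg, lying in the middle of the dish; it rolls easily when the dish is tilted or jerked. Origin: the ball's centre
- mug: bystander: black mug with a handle, 82 mm wide, 94 mm high, behind the work. Origin: centre of its underside
- salt_shaker: bystander: salt shaker, 44 mm wide, 90 mm high, behind the work. Origin: centre of its underside
- garlic: bystander: bulb of garlic, 54 mm wide, 53 mm high, behind the work. Origin: centre of its underside
- tea_box: bystander: tea carton, 63 x 115 x 108 mm high, behind the work. Origin: centre of its underside
- teaspoon: bystander: teaspoon, 130 mm long, 27 mm wide, 11 mm high, lying on the left end of the mat, about 143 mm from its centre. Origin: centre of its underside
Things that resemble listed ones, but are neither listed nor needed, are in the scene too. Leave any orange look-alike of the tea_ball alone.

How it is judged:
On the way, in this order (a step that is already met when the one before it is completed fails the run):
1. the plate stands in the middle of the mat (within 35 mm), at rest, while the dish still stands on the worktop (horizontal distance between soup_plate and place_mat below 0.035 m and linear speed of soup_plate below 0.02 m/s and height (world z) of dish below 0.01 m), for 0.2 s.
2. the dish has been lifted 30 mm off the worktop, not yet turned, with the ball in its middle (height (world z) of dish above 0.03 m and angle between the x axis of dish and the y axis of place_mat, either way round above 0.7 rad and horizontal distance between tea_ball and dish_middle below 0.03 m), for 0.1 s.
3. the dish has been turned in the air until its handles lie along the long sides of the mat (within 0.14 rad) (height (world z) of dish above 0.03 m and angle between the x axis of dish and the y axis of place_mat, either way round below 0.14 rad and horizontal distance between tea_ball and dish_middle below 0.03 m), for 0.1 s.
At the end, for the whole second after the job is handed in: Plate flat within 35 mm of the mat's centre. Dish held still by the fingers over it: centres within 30 mm, underside 65 to 150 mm above the worktop, level within 0.08 rad, handles along the mat's long sides within 0.14 rad (either way round). Ball at rest within 18 mm of the dish's middle (horizontal distance between soup_plate and place_mat below 0.035 m and height (world z) of soup_plate below 0.008 m and angle between soup_plate's own z axis and vertical below 0.05 rad and horizontal distance between dish and soup_plate below 0.03 m and height (world z) of dish between 0.065 and 0.15 m and angle between dish's own z axis and vertical below 0.08 rad and angle between the x axis of dish and the y axis of place_mat, either way round below 0.14 rad and linear speed of dish below 0.02 m/s and angular speed of dish below 0.15 rad/s and horizontal distance between tea_ball and dish_middle below 0.018 m and linear speed of tea_ball below 0.03 m/s and contact force between tea_ball and dish above 0.1 N and contact force between the fingers and dish above 1 N and contact force between dish and soup_plate below 0.1 N); the arm keeps its last pose, push and grip.
It fails at once if the tea ball strayed more than 32 mm from the middle of the dish (horizontal distance between tea_ball and dish_middle above 0.032 m).
It fails at once if the robot touched the tea ball (contact force between any of the fingers, the arm and tea_ball above 0.3 N).
It fails at once if the plate was lifted or tipped (height (world z) of soup_plate above 0.02 m or angle between soup_plate's own z axis and vertical above 0.3 rad).
It fails at once if a bystander was moved more than 30 mm (distance of any of mug, salt_shaker, garlic, tea_box, teaspoon from where it was at the start of the episode above 0.03 m).
It also fails if it takes over 72 s, if anything falls off the work surface, if the arm or the gripper's body presses on something with over 40 N, if the wrist force passes 120 N, or if a joint passes its speed limit or range.

## Working session

There is one attempt and no reset: what is moved stays moved. The work goes in short steps, Python scripts to look and compute and a tool call to move; the robot and the scene stay as the last step left them, time stands still between calls to the robot, and variables do not carry over. Pictures are saved under pics/ and viewed, at most 10 in all, crops included, and the job is handed in when it is done.

Besides the shell and the picture viewer there is one more tool, called after ">>>" by a JSON object that holds its "op" and its "data". arm_command: Moves the arm, as the interface text tells. Its arguments: {"type":"object","properties":{"increments":{"type":"array","items":{"type":"object","properties":{"slide":{"type":"array","items":{"type":"number"}},"spin":{"type":"number"},"gripper":{"type":"number"}}}},"newtons":{"type":"number"}},"required":["increments"]}

```bash
mkdir -p pics; ls
python3 - <<'E'
from station import status, imaging, order
import cv2
print(status.get_obs())
for n in ("scene","side"):
    d=imaging.get_image(n); cv2.imwrite(f"pics/{n}0.png",cv2.cvtColor(d["frame"],cv2.COLOR_RGB2BGR))
    print({k:v for k,v in d.items() if k!="frame"})
d=imaging.get_image("wrist"); print({k:v for k,v in d.items() if k!="frame"})
E
```

```text
pics
{'t': 0.0, 'q': array([ 1.20298978e+00,  5.33297825e-02,  1.61429627e+00, -2.86548544e-05,
        1.47602078e+00, -1.18993409e-01]), 'dq': array([-5.10097809e-04,  7.91986675e-05,  1.09090275e-04,  1.12052973e-03,
       -3.27301142e-04, -1.44344715e-03]), 'effort': array([ 1.57435072e-03, -3.93669069e+01, -3.70184362e+01, -2.51794557e-05,
        6.88832137e-03, -6.84465988e-06]), 'tool_pos': array([0.15373538, 0.60529985, 0.30267831]), 'tool_rot': array([-0.38976492, -3.11684799,  0.00314192]), 'contact_force': array([-0.25814486, -0.07989823,  1.29824814]), 'wrist_torque': array([-0.00143839,  0.01009942,  0.05384658]), 'grip_force': 0.0, 'opening': 0.08549432653955538}
{'vfov': 52.5435645641391, 'cx': 274.41996632977765, 'cy': 204.73159147066892, 'k1': -0.10631410933122151, 'view': array([[ 0.52571949, -0.85058676,  0.01100782, -0.34480443],
       [ 0.46995767,  0.30120289,  0.82970875, -0.30882743],
       [-0.70905487, -0.43102085,  0.558088  , -0.67896588],
       [ 0.        ,  0.        ,  0.        ,  1.        ]])}
{'vfov': 47.48287554603456, 'cx': 270.269091063573, 'cy': 204.88209040132594, 'k1': -0.04213259684700799, 'view': array([[-0.99684276, -0.07883549, -0.00945915,  0.58678095],
       [ 0.04158575, -0.61985738,  0.7836118 , -0.10952151],
       [-0.06763974,  0.78074439,  0.62117877, -0.98028703],
       [ 0.        ,  0.        ,  0.        ,  1.        ]])}
{'vfov': 71.4951179226594, 'cx': 277.6103357319144, 'cy': 213.82876919812907, 'k1': -0.04401014330254035, 'mount': array([[-2.82288988e-04,  9.65099243e-01,  2.61884271e-01,
         6.74195741e-02],
       [ 9.99999960e-01,  2.72256519e-04,  7.45917893e-05,
        -4.26132973e-04],
       [ 6.88779301e-07,  2.61884282e-01, -9.65099281e-01,
        -7.02240672e-02],
       [ 0.00000000e+00,  0.00000000e+00,  0.00000000e+00,
         1.00000000e+00]])}
```

View pics/scene0.png

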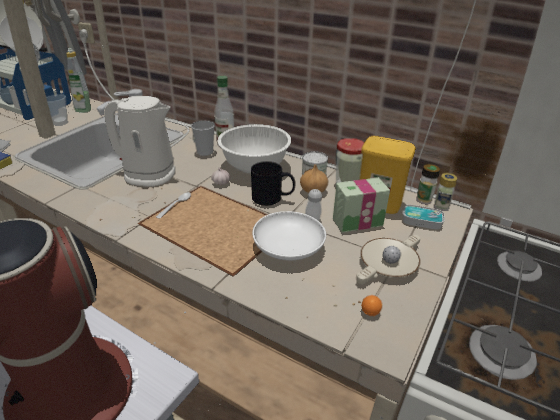

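View pics/side0.png

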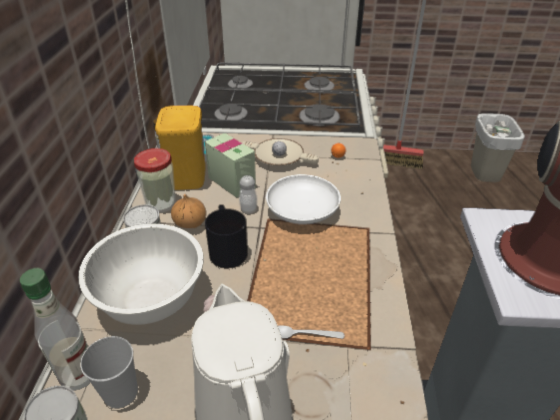

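The scene view shows the mat (about 215,228), the plate rim (289,236), the dish (390,259) with the ball at (391,255), and the orange decoy at (371,305). The side view shows the plate at (304,200), the mat at (312,280), the dish at (279,152) and the ball at (279,148).

```bash
cat > h.py <<'E'
import numpy as np, cv2
from station import status, imaging
from scipy.spatial.transform import Rotation as R
def get(n):
    o=status.get_obs(); d=imaging.get_image(n)
    if n=="wrist":
        T=np.eye(4);T[:3,:3]=R.from_rotvec(o["tool_rot"]).as_matrix();T[:3,3]=o["tool_pos"]
        d["c2w"]=T@d["mount"]
    else: d["c2w"]=np.linalg.inv(d["view"])
    h=d["frame"].shape[0]; f=h/2/np.tan(np.radians(d["vfov"]/2))
    d["K"]=np.array([[f,0,d["cx"]],[0,f,d["cy"]],[0,0,1]]); d["D"]=np.array([d["k1"],0,0,0.])
    return d
def rays(d,px):
    u=cv2.undistortPoints(np.array(px,float).reshape(-1,1,2),d["K"],d["D"]).reshape(-1,2)
    v=np.c_[u[:,0],-u[:,1],-np.ones(len(u))]@d["c2w"][:3,:3].T
    return d["c2w"][:3,3],v
def plane(d,px,z):
    c,v=rays(d,px); return c+v*((z-c[2])/v[:,2])[:,None]
def proj(d,P):
    w=np.linalg.inv(d["c2w"]); p=np.atleast_2d(P)@w[:3,:3].T+w[:3,3]; p=p*[1,-1,-1]
    return cv2.projectPoints(p,np.zeros(3),np.zeros(3),d["K"],d["D"])[0].reshape(-1,2)
def circ(P):
    A=np.c_[2*P[:,:2],np.ones(len(P))]; s=np.linalg.lstsq(A,(P[:,:2]**2).sum(1),rcond=None)[0]
    return s[:2],np.sqrt(s[2]+s[:2]@s[:2])
def blob(m,seed,erode=0):
    m=m.astype(np.uint8)
    n,l=cv2.connectedComponents(m); k=l[seed[1],seed[0]]
    if k==0: return None
    c=max(cv2.findContours((l==k).astype(np.uint8),cv2.RETR_EXTERNAL,cv2.CHAIN_APPROX_NONE)[0],key=cv2.contourArea)
    return c.reshape(-1,2).astype(float)
def hull(c): return cv2.convexHull(c.astype(np.float32)).reshape(-1,2)
E
python3 - <<'E'
from h import *
S={"scene":dict(plate=(289,236),dish=(375,262),mat=(200,215)),"side":dict(plate=(304,205),dish=(265,158),mat=(312,290))}
for n in S:
    d=get(n); hsv=cv2.cvtColor(d["frame"],cv2.COLOR_RGB2HSV).astype(int)
    for k,s in S[n].items(): print(n,k,hsv[s[1],s[0]])
    h_,s_,v_=hsv[...,0],hsv[...,1],hsv[...,2]
    m=(s_>75)&(h_<20)&(v_>60)
    c=blob(cv2.morphologyEx(m.astype(np.uint8),cv2.MORPH_OPEN,np.ones((3,3))),S[n]["mat"])
    q=cv2.approxPolyDP(hull(c),6,True).reshape(-1,2); print("mat",q.tolist(),plane(d,q,0.001)[:,:2].round(3).tolist())
    ov=d["frame"].copy(); cv2.drawContours(ov,[c.astype(int)],-1,(0,0,255),1)
    m=(s_<25)&(v_>120); c=blob(m,S[n]["plate"])
    if c is not None:
        cv2.drawContours(ov,[c.astype(int)],-1,(255,0,0),1); print("plate bbox",c.min(0),c.max(0))
    seed=S[n]["dish"]; ref=hsv[seed[1],seed[0]]
    m=(abs(h_-ref[0])<10)&(abs(s_-ref[1])<25)&(v_>90); c=blob(m,seed)
    if c is not None: cv2.drawContours(ov,[c.astype(int)],-1,(0,255,0),1)
    # crop around work
    x0,y0,x1,y1=(130,180,450,330) if n=="scene" else (230,120,400,350)
    cv2.imwrite(f"pics/ov_{n}.png",cv2.cvtColor(cv2.resize(ov[y0:y1,x0:x1],None,fx=2.5,fy=2.5,interpolation=cv2.INTER_CUBIC),cv2.COLOR_RGB2BGR))
E
```

```text
scene plate [ 30   1 215]
scene dish [ 22  30 188]
scene mat [ 15  98 170]
mat [[139.0, 222.0], [197.0, 187.0], [264.0, 213.0], [258.0, 251.0], [235.0, 274.0]] [[0.402, 0.249], [0.613, 0.234], [0.608, 0.002], [0.472, -0.069], [0.381, -0.07]]
plate bbox [253. 200.] [326. 257.]
side plate [ 30   2 236]
side dish [ 20  44 204]
side mat [ 14 111 195]
mat [[267.0, 219.0], [368.0, 228.0], [370.0, 349.0], [288.0, 340.0], [248.0, 300.0]] [[0.603, -0.083], [0.376, -0.067], [0.398, 0.249], [0.539, 0.24], [0.618, 0.156]]
plate bbox [265. 174.] [340. 221.]
```

View pics/ov_scene.png

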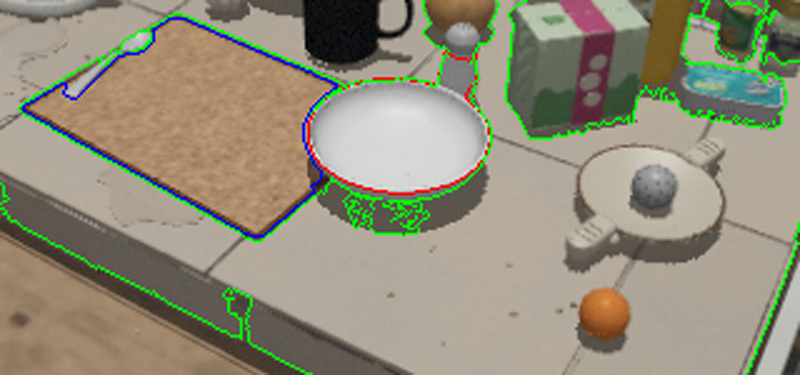

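View pics/ov_side.png

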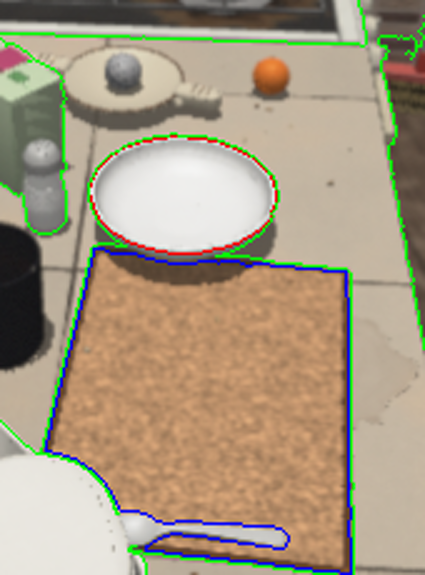

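The overlays show the mat edges are cleanly traced, apart from the corner under the kettle and spoon. The plate rim is cleanly traced in the side view. The dish handles point near and far, with their ends near scene pixels (358,277) and (418,240).

Run:
```python
from h import *
d=get("side"); hsv=cv2.cvtColor(d["frame"],cv2.COLOR_RGB2HSV).astype(int)
c=blob((hsv[...,1]<25)&(hsv[...,2]>120),(304,205)); c=c[c[:,1]<205]
print("plate side",circ(plane(d,c,.045)))
s=get("scene"); hv=cv2.cvtColor(s["frame"],cv2.COLOR_RGB2HSV).astype(int)
c=blob((hv[...,1]<25)&(hv[...,2]>120),(289,236)); c=c[(c[:,0]<300)&(c[:,1]<245)]
print("plate scene",circ(plane(s,c,.045)))
off=lambda a:[(x/2.5+130,y/2.5+180) for x,y in a]
rim=plane(s,off([(577,185),(724,200),(648,145),(655,242),(600,157),(700,160)]),.024); print("dish rim",circ(rim))
print("handle ends",plane(s,off([(570,248),(718,147)]),.02).round(3).tolist())
o2=lambda a:[(x/2.5+230,y/2.5+120) for x,y in a]
print("side: rim",circ(plane(d,o2([(63,80),(185,78),(122,48),(122,111)]),.024)), "near handle end",plane(d,o2([(219,100)]),.02))
print("ball",plane(s,off([(654,187)]),.029),plane(d,o2([(123,71)]),.029), "orange",plane(s,off([(605,314)]),.02))
print("mug base-ish, shaker", plane(s,off([(340,62),(460,100)]),.0).round(3).tolist())
```

```text
plate side (array([ 0.52423044, -0.11884161]), np.float64(0.08379421138749507))
plate scene (array([ 0.52335821, -0.1202652 ]), np.float64(0.08330106670503586))
dish rim (array([ 0.59169202, -0.34487041]), np.float64(0.06577541484751033))
handle ends [[0.489, -0.308, 0.02], [0.691, -0.376, 0.02]]
side: rim (array([ 0.59012417, -0.33639103]), np.float64(0.06381292861472923)) near handle end [[ 0.48925458 -0.3068592   0.02      ]]
ball [[ 0.59099057 -0.34487704  0.029     ]] [[ 0.591634   -0.34285236  0.029     ]] orange [[ 0.43416993 -0.36060114  0.02      ]]
mug base-ish, shaker [[0.644, 0.019, 0.0], [0.652, -0.122, 0.0]]
```

>>> {"op": "arm_command", "data": {"increments": [{"slide":[-0.191,-0.237,0],"spin":0,"gripper":1},{"slide":[-0.191,-0.237,0],"spin":0,"gripper":1},{"slide":[-0.191,-0.237,0],"spin":0,"gripper":1},{"slide":[-0.191,-0.237,0],"spin":0,"gripper":1},{"slide":[-0.191,-0.237,0],"spin":0,"gripper":1},{"slide":[-0.191,-0.237,0],"spin":0,"gripper":1},{"slide":[-0.191,-0.237,0],"spin":0,"gripper":1},{"slide":[-0.191,-0.237,0],"spin":0,"gripper":1}]}}

```text
t: 1.02
tool_pos: [0.2819, 0.3255, 0.3039]
tool_rot: [0.396, 3.115, -0.001]
contact_force: [-0.6, 0.5, 0.1]
opening: 0.0853
grip_force: 0.0
```

>>> {"op": "arm_command", "data": {"increments": [{"slide":[-0.191,-0.237,0],"spin":0,"gripper":1},{"slide":[-0.191,-0.237,0],"spin":0,"gripper":1},{"slide":[-0.191,-0.237,0],"spin":0,"gripper":1},{"slide":[-0.191,-0.237,0],"spin":0,"gripper":1},{"slide":[-0.191,-0.237,0],"spin":0,"gripper":1},{"slide":[-0.191,-0.237,0],"spin":0,"gripper":1},{"slide":[-0.191,-0.237,0],"spin":0,"gripper":1},{"slide":[-0.191,-0.237,0],"spin":0,"gripper":1}]}}

```text
t: 1.68
tool_pos: [0.4086, 0.0481, 0.3042]
tool_rot: [0.398, 3.115, -0.003]
contact_force: [-0.8, 0.3, -0.8]
opening: 0.0852
grip_force: 0.0
```

>>> {"op": "arm_command", "data": {"increments": [{"slide":[-0.191,-0.237,0],"spin":0,"gripper":1},{"slide":[-0.191,-0.237,0],"spin":0,"gripper":1},{"slide":[-0.191,-0.237,0],"spin":0,"gripper":1},{"slide":[-0.191,-0.237,0],"spin":0,"gripper":1},{"slide":[-0.191,-0.237,0],"spin":0,"gripper":1},{"slide":[-0.191,-0.237,0],"spin":0,"gripper":1},{"slide":[-0.191,-0.237,0],"spin":0,"gripper":1},{"slide":[-0.191,-0.237,0],"spin":0,"gripper":1}]}}

```text
t: 2.35
tool_pos: [0.5352, -0.2291, 0.3035]
tool_rot: [0.396, 3.116, -0.002]
contact_force: [-0.6, -0.6, 0.6]
opening: 0.0852
grip_force: 0.0
```

>>> {"op": "arm_command", "data": {"increments": [{"slide":[0,0,0],"spin":50,"gripper":1},{"slide":[0,0,0],"spin":50,"gripper":1},{"slide":[0,0,0],"spin":50,"gripper":1},{"slide":[0,0,0],"spin":50,"gripper":1},{"slide":[0,0,0],"spin":50,"gripper":1},{"slide":[0,0,0],"spin":50,"gripper":1},{"slide":[0,0,0],"spin":50,"gripper":1},{"slide":[0,0,0],"spin":50,"gripper":1}]}}

```text
t: 3.02
tool_pos: [0.5341, -0.2239, 0.3039]
tool_rot: [-1.673, -2.659, -0.0]
contact_force: [0.5, 0.5, -0.7]
opening: 0.0855
grip_force: 0.0
```

>>> {"op": "arm_command", "data": {"increments": [{"slide":[0,0,0],"spin":20,"gripper":1},{"slide":[0,0,0],"spin":20,"gripper":1},{"slide":[0,0,0],"spin":20,"gripper":1},{"slide":[0,0,0],"spin":20,"gripper":1},{"slide":[0,0,0],"spin":20,"gripper":1}]}}

```text
t: 3.43
tool_pos: [0.5341, -0.2242, 0.3039]
tool_rot: [-2.102, -2.335, -0.0]
contact_force: [0.3, -0.5, 0.7]
opening: 0.0852
grip_force: 0.0
```

>>> {"op": "arm_command", "data": {"increments": [{"slide":[0,0,0.04],"spin":0,"gripper":1},{"slide":[0,0,0.08],"spin":0,"gripper":1},{"slide":[0,0,0.12],"spin":0,"gripper":1},{"slide":[0,0,0.155],"spin":0,"gripper":1},{"slide":[0,0,0.185],"spin":0,"gripper":1},{"slide":[0,0,0.21],"spin":0,"gripper":1},{"slide":[0,0,0.222],"spin":0,"gripper":1},{"slide":[0,0,0.222],"spin":0,"gripper":1}]}}

```text
t: 4.1
tool_pos: [0.5321, -0.2232, 0.0784]
tool_rot: [-2.1, -2.328, 0.002]
contact_force: [-0.2, -0.6, -0.0]
opening: 0.0856
grip_force: 0.0
```

Run:
```python
from h import *
a=get("scene")["frame"][170:330,220:460];b=get("side")["frame"][110:270,210:400]
v=np.hstack([cv2.resize(a,(450,300)),cv2.resize(b,(350,300))]); cv2.imwrite("pics/pre.png",v[...,::-1])
```

```text
(no output)
```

View pics/pre.png

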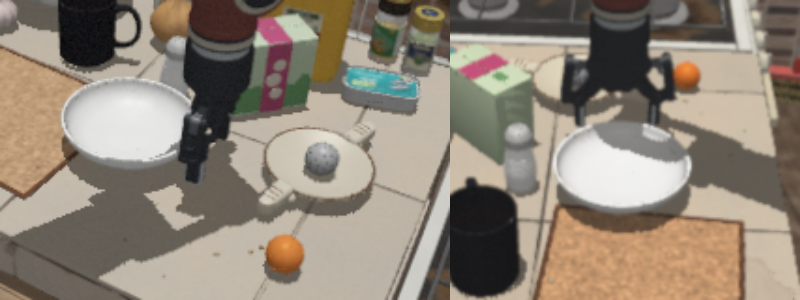

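The fingers stand behind the plate's rim, clear of the dish, with the ball still centred. I'm pushing the plate now.

>>> {"op": "arm_command", "data": {"increments": [{"slide":[0.006,0,0],"spin":0,"gripper":1},{"slide":[0.013,0,0],"spin":0,"gripper":1},{"slide":[0.02,0,0],"spin":0,"gripper":1},{"slide":[0.028,0,0],"spin":0,"gripper":1},{"slide":[0.036,0,0],"spin":0,"gripper":1},{"slide":[0.044,0,0],"spin":0,"gripper":1},{"slide":[0.052,0,0],"spin":0,"gripper":1},{"slide":[0.06,0,0],"spin":0,"gripper":1}]}}

```text
t: 4.87
tool_pos: [0.5286, -0.1643, 0.0827]
tool_rot: [2.106, 2.329, 0.0]
contact_force: [1.2, -3.7, 2.9]
opening: 0.0849
grip_force: 2.0
```

>>> {"op": "arm_command", "data": {"increments": [{"slide":[0.008,0,0],"spin":0,"gripper":1},{"slide":[0.016,0,0],"spin":0,"gripper":1},{"slide":[0.024,0,0],"spin":0,"gripper":1},{"slide":[0.032,0,0],"spin":0,"gripper":1},{"slide":[0.04,0,0],"spin":0,"gripper":1},{"slide":[0.048,0,0],"spin":0,"gripper":1},{"slide":[0.056,0,0],"spin":0,"gripper":1},{"slide":[0.064,0,0],"spin":0,"gripper":1}]}}

```text
t: 5.53
tool_pos: [0.5216, -0.1003, 0.0819]
tool_rot: [-2.107, -2.33, 0.0]
contact_force: [0.3, -3.5, 3.2]
opening: 0.0851
grip_force: 2.2
```

>>> {"op": "arm_command", "data": {"increments": [{"slide":[0.008,0,0],"spin":0,"gripper":1},{"slide":[0.016,0,0],"spin":0,"gripper":1},{"slide":[0.024,0,0],"spin":0,"gripper":1},{"slide":[0.032,0,0],"spin":0,"gripper":1},{"slide":[0.04,0,0],"spin":0,"gripper":1},{"slide":[0.046,0,0],"spin":0,"gripper":1},{"slide":[0.05,0,0],"spin":0,"gripper":1},{"slide":[0.053,0,0],"spin":0,"gripper":1}]}}

```text
t: 6.2
tool_pos: [0.5162, -0.0477, 0.0817]
tool_rot: [-2.107, -2.33, 0.0]
contact_force: [1.2, -4.7, 2.3]
opening: 0.0852
grip_force: 2.0
```

```bash
cat > pl.py <<'E'
from h import *
seed=tuple(map(int,np.round(proj(d:=get("side"),[0.51,0.06,.01])[0])))
for n in ("side","scene"):
    d=get(n); hsv=cv2.cvtColor(d["frame"],cv2.COLOR_RGB2HSV).astype(int)
    o=status.get_obs()["tool_pos"]; g=o+[-.009,.085,0]; g[2]=.02
    seed=tuple(map(int,np.round(proj(d,g)[0])))
    c=blob((hsv[...,1]<30)&(hsv[...,2]>110),seed)
    if c is None: print(n,seed,hsv[seed[1],seed[0]]); continue
    P=plane(d,hull(c),.045); print(n,circ(P),P.min(0).round(3),P.max(0).round(3))
E
python3 pl.py
```

```text
side (array([0.50827224, 0.03701688]), np.float64(0.08612379896959549)) [ 0.423 -0.051  0.045] [0.591 0.126 0.045]
scene (array([0.51304932, 0.02891393]), np.float64(0.09552161257988236)) [ 0.415 -0.047  0.045] [0.591 0.121 0.045]
```

>>> {"op": "arm_command", "data": {"increments": [{"slide":[0.005,0,0],"spin":0,"gripper":1},{"slide":[0.012,0,0],"spin":0,"gripper":1},{"slide":[0.02,0,0],"spin":0,"gripper":1},{"slide":[0.028,0,0],"spin":0,"gripper":1},{"slide":[0.035,0,0],"spin":0,"gripper":1},{"slide":[0.041,0,0],"spin":0,"gripper":1},{"slide":[0.045,0,0],"spin":0,"gripper":1},{"slide":[0.046,0,0],"spin":0,"gripper":1}]}}

```text
t: 7.02
tool_pos: [0.5116, -0.0017, 0.0818]
tool_rot: [-2.106, -2.331, 0.0]
contact_force: [-0.4, -1.3, -0.5]
opening: 0.0853
grip_force: 0.9
```

>>> {"op": "arm_command", "data": {"increments": [{"slide":[0,0,0],"spin":0,"gripper":1},{"slide":[-0.01,0,0],"spin":0,"gripper":1},{"slide":[-0.04,0,0],"spin":0,"gripper":1},{"slide":[-0.04,0,-0.04],"spin":0,"gripper":1},{"slide":[-0.04,0,-0.08],"spin":0,"gripper":1},{"slide":[-0.06,0,-0.12],"spin":0,"gripper":1},{"slide":[-0.08,0,-0.14],"spin":0,"gripper":1},{"slide":[-0.08,0,-0.14],"spin":0,"gripper":1}]}}

```text
t: 7.68
tool_pos: [0.5233, -0.0862, 0.2296]
tool_rot: [2.102, 2.318, 0.007]
contact_force: [0.2, -0.3, 1.0]
opening: 0.0852
grip_force: 0.0
```

```bash
sed -i 's/g=o+\[-.009,.085,0\]; g\[2\]=.02/g=np.array([.504,.083,.02])/' pl.py; python3 pl.py; python3 -c "
from station import status;print(status.get_obs())"
```

```text
side (array([0.50331169, 0.08213975]), np.float64(0.08581474892392182)) [ 0.42  -0.006  0.045] [0.587 0.17  0.045]
scene (array([0.49839417, 0.07496044]), np.float64(0.08745856428926418)) [ 0.411 -0.011  0.045] [0.587 0.162 0.045]
{'t': 7.8333, 'q': array([-2.99482149e-01, -1.19266363e-01,  1.92163627e+00,  4.75057312e-04,
        1.34014216e+00, -3.98655000e-01]), 'dq': array([ 0.01755176,  0.01969252,  0.03588219, -0.00186996,  0.00058913,
        0.00225678]), 'effort': array([-4.72582597e-01, -3.16578591e+01, -3.72246516e+01, -2.27357063e-02,
       -5.36906684e-02, -6.36136465e-03]), 'tool_pos': array([ 0.51947172, -0.08264005,  0.22134784]), 'tool_rot': array([-2.10803898e+00, -2.32794192e+00, -4.79597808e-05]), 'contact_force': array([ 0.51532556, -0.00430814,  0.11517413]), 'wrist_torque': array([-0.02447304,  0.03948561, -0.00877085]), 'grip_force': 0.0, 'opening': 0.08512174944420019}
```

>>> {"op": "arm_command", "data": {"increments": [{"slide":[-0.23,-0.036,-0.03],"spin":0,"gripper":1},{"slide":[-0.23,-0.036,-0.03],"spin":0,"gripper":1},{"slide":[-0.23,-0.036,-0.03],"spin":0,"gripper":1},{"slide":[-0.23,-0.036,-0.03],"spin":0,"gripper":1},{"slide":[-0.23,-0.036,-0.03],"spin":0,"gripper":1},{"slide":[-0.23,-0.036,-0.03],"spin":0,"gripper":1},{"slide":[-0.23,-0.036,-0.03],"spin":-6,"gripper":1},{"slide":[-0.23,-0.036,-0.03],"spin":-13,"gripper":1}]}}

```text
t: 8.5
tool_pos: [0.506, -0.3155, 0.2491]
tool_rot: [-1.824, -2.553, -0.001]
contact_force: [-0.2, -0.7, -0.3]
opening: 0.0854
grip_force: 0.0
```

>>> {"op": "arm_command", "data": {"increments": [{"slide":[0,0,0],"spin":-53.8,"gripper":1},{"slide":[0,0,0],"spin":-53.8,"gripper":1},{"slide":[0,0,0],"spin":-53.8,"gripper":1},{"slide":[0,0,0],"spin":-53.8,"gripper":1},{"slide":[0,0,0],"spin":-53.8,"gripper":1},{"slide":[0,0,0],"spin":-53.8,"gripper":1},{"slide":[0,0,0],"spin":-53.8,"gripper":1},{"slide":[0,0,0],"spin":-53.8,"gripper":1}]}}

```text
t: 9.17
tool_pos: [0.5063, -0.3133, 0.2487]
tool_rot: [-0.467, -3.102, -0.005]
contact_force: [-0.1, -0.1, -0.6]
opening: 0.0853
grip_force: 0.0
```

>>> {"op": "arm_command", "data": {"increments": [{"slide":[0,0,0],"spin":0,"gripper":1},{"slide":[0,0,0],"spin":0,"gripper":1},{"slide":[0,0,0],"spin":0,"gripper":1}]}}

```text
t: 9.42
tool_pos: [0.5067, -0.3141, 0.2504]
tool_rot: [-0.478, -3.103, -0.002]
contact_force: [0.8, -1.1, 0.5]
opening: 0.0855
grip_force: 0.0
```

Run:
```python
from h import *
d=get("wrist"); cv2.imwrite("pics/w1.png",d["frame"][...,::-1])
np.save("c2w.npy",d["c2w"]); print(proj(d,[[.506,-.315,.02],[.591,-.343,.024],[.69,-.376,.02]]))
s=get("scene"); print("kettle base",plane(s,[(125,175),(148,185),(173,178)],0).round(3).tolist()); print(proj(s,[[.503,.082,.045],[.51,.173,0]]))
```

```text
[[276.80795286 200.97189663]
 [275.89512289 279.56946531]
 [274.7352641  353.79751252]]
kettle base [[0.55, 0.466, 0.0], [0.546, 0.364, 0.0], [0.615, 0.329, 0.0]]
[[213.69062136 208.95414161]
 [189.39326036 211.20469679]]
```

View pics/w1.png

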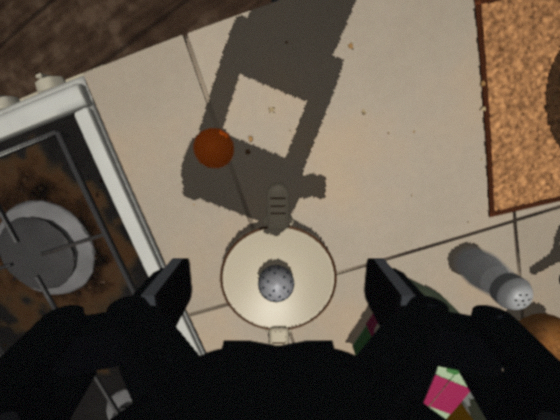

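The wrist view shows the near handle at (278,205), almost vertical in the picture. The rim runs from 221 to 336 in columns and 227 to 329 in rows, with the ball at (276,282) in the middle.

Run:
```python
from h import *
d=get("wrist"); o=status.get_obs()
g=d["frame"]; hsv=cv2.cvtColor(g,cv2.COLOR_RGB2HSV).astype(int)
m=((hsv[...,1]>25)&(hsv[...,1]<90)&(hsv[...,2]>150)).astype(np.uint8)
rim=plane(d,[(221,280),(336,280),(278,227),(277,329),(232,248),(324,246)],.024); c,r=circ(rim); print("rim",c,r)
H=plane(d,[(268,200),(288,200),(268,215),(289,215),(278,184),(279,335)],.027); print(H.round(4).tolist())
e=(H[:4].mean(0)-np.r_[c,0])[:2]; print("handle dir from centre deg",np.degrees(np.arctan2(e[1],e[0])))
f=(H[4]-H[5])[:2]; print(np.degrees(np.arctan2(f[1],f[0])), "end dist",np.linalg.norm(H[4,:2]-c))
print("ball",plane(d,[(276,282)],.029))
x=R.from_rotvec(o["tool_rot"]).as_matrix(); print("yaw",np.degrees(np.arctan2(x[1,0],x[0,0])),"tilt",x[:,2],o["tool_pos"])
for ang in (np.arctan2(f[1],f[0]),):
    t=c+.09*np.array([np.cos(ang),np.sin(ang)]); print("tcp target",t, "tool delta",x.T@np.r_[t-o["tool_pos"][:2],0])
```

```text
rim [ 0.59419938 -0.34110435] 0.06448274303314637
[[0.5014, -0.3234, 0.027], [0.5076, -0.3037, 0.027], [0.5166, -0.3284, 0.027], [0.5233, -0.3074, 0.027], [0.4886, -0.3086, 0.027], [0.6612, -0.3617, 0.027]]
handle dir from centre deg 162.80236489972557
162.88684980370303 end dist 0.1105082758047091
ball [[ 0.59224289 -0.34355628  0.029     ]]
yaw 162.5141537024129 tilt [-6.06371042e-04  4.99012445e-04 -9.99999692e-01] [ 0.50696827 -0.3144279   0.2514342 ]
tcp target [ 0.50818408 -0.31462097] tool delta [-1.21764673e-03  1.81158151e-04 -8.33583403e-07]
```

>>> {"op": "arm_command", "data": {"increments": [{"slide":[-0.001,0,0.04],"spin":-0.4,"gripper":1},{"slide":[-0.001,0,0.08],"spin":-0.4,"gripper":1},{"slide":[-0.001,0,0.11],"spin":-0.4,"gripper":1},{"slide":[-0.001,0,0.135],"spin":-0.4,"gripper":1},{"slide":[-0.001,0,0.155],"spin":-0.4,"gripper":1},{"slide":[-0.001,0,0.168],"spin":-0.4,"gripper":1},{"slide":[-0.001,0,0.173],"spin":-0.4,"gripper":1},{"slide":[-0.001,0,0.173],"spin":-0.4,"gripper":1}]}}

```text
t: 10.23
tool_pos: [0.5076, -0.3146, 0.0779]
tool_rot: [-0.466, -3.105, -0.002]
contact_force: [0.6, 0.3, -0.4]
opening: 0.0854
grip_force: 0.0
```

>>> {"op": "arm_command", "data": {"increments": [{"slide":[0,0,0],"spin":0,"gripper":0.7},{"slide":[0,0,0],"spin":0,"gripper":0.4},{"slide":[0,0,0],"spin":0,"gripper":0.1},{"slide":[0,0,0],"spin":0,"gripper":-0.1},{"slide":[0,0,0],"spin":0,"gripper":-0.2},{"slide":[0,0,0],"spin":0,"gripper":-0.2}], "newtons": 30}}

```text
t: 10.73
tool_pos: [0.5082, -0.3151, 0.0795]
tool_rot: [0.466, 3.106, -0.001]
contact_force: [-0.4, 0.3, 0.8]
opening: 0.0342
grip_force: 0.0
```

Run:
```python
from h import *
o=status.get_obs();print(o["tool_pos"],o["tool_rot"],o["opening"],o["contact_force"])
a=get("scene")["frame"][190:330,310:450];b=get("side")["frame"][110:210,220:360]
c=get("wrist")["frame"]
v=np.hstack([cv2.resize(a,(400,400),interpolation=2),cv2.resize(c,(400,400))]); cv2.imwrite("pics/g1.png",v[...,::-1])
```

```text
[ 0.50821159 -0.315095    0.07946935] [ 4.65798048e-01  3.10610638e+00 -7.10561995e-04] 0.034216410266900435 [-0.39750515  0.27144208  0.79267981]
```

View pics/g1.png

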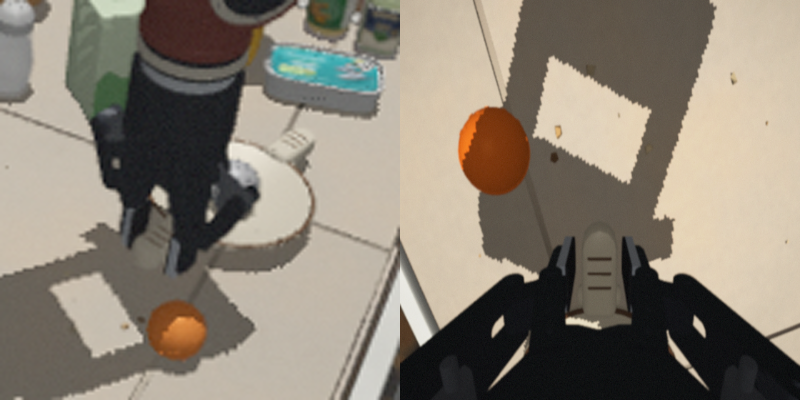

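The fingers straddle the handle centrally. I'll close on it gently and then firm the grip.

>>> {"op": "arm_command", "data": {"increments": [{"slide":[0,0,0.001],"spin":0,"gripper":-0.28},{"slide":[0,0,0.002],"spin":0,"gripper":-0.34},{"slide":[0,0,0.002],"spin":0,"gripper":-0.38},{"slide":[0,0,0.002],"spin":0,"gripper":-0.42},{"slide":[0,0,0.002],"spin":0,"gripper":-0.46},{"slide":[0,0,0.002],"spin":0,"gripper":-0.5},{"slide":[0,0,0.002],"spin":0,"gripper":-0.6},{"slide":[0,0,0.002],"spin":0,"gripper":-0.8}], "newtons": 30}}

```text
t: 11.55
tool_pos: [0.5079, -0.3148, 0.0768]
tool_rot: [-0.466, -3.107, -0.0]
contact_force: [0.5, 0.4, -0.3]
opening: 0.0234
grip_force: 31.8
```

>>> {"op": "arm_command", "data": {"increments": [{"slide":[0,0,0],"spin":0,"gripper":-1},{"slide":[0,0,0],"spin":0,"gripper":-1},{"slide":[0,0,0],"spin":0,"gripper":-1},{"slide":[0,0,0],"spin":0,"gripper":-1}], "newtons": 60}}

```text
t: 11.88
tool_pos: [0.508, -0.3149, 0.0769]
tool_rot: [-0.466, -3.107, -0.0]
contact_force: [-0.4, 0.5, 0.7]
opening: 0.023
grip_force: 62.7
```

```bash
cat > dish.py <<'E'
import sys
from h import *
o=status.get_obs();print(o["t"],o["tool_pos"].round(4),o["opening"].round(4),o["grip_force"],o["contact_force"].round(1),o["wrist_torque"].round(2))
X=R.from_rotvec(o["tool_rot"]).as_matrix(); dz=float(sys.argv[1])
c=o["tool_pos"]-.09*X[:,0]; print("exp dish",c.round(4),"yaw",np.degrees(np.arctan2(X[1,0],X[0,0])).round(1),"tool z",X[:,2].round(4))
bc=np.r_[c[:2],dz+.029]
for n in ("scene","side"):
    d=get(n); p=proj(d,bc)[0]; hsv=cv2.cvtColor(d["frame"],cv2.COLOR_RGB2HSV).astype(int)
    x,y=map(int,p); w=d["frame"][y-22:y+22,x-22:x+22].astype(int); h=hsv[y-22:y+22,x-22:x+22]
    # steel ball: bluish-grey
    m=((w[...,2]-w[...,0]>-2)&(h[...,2]>60)&(h[...,2]<200)).astype(np.uint8)
    k,l,st,ce=cv2.connectedComponentsWithStats(m); 
    if k>1:
        i=1+np.argmax(st[1:,4]); print(n,"exp px",p.round(1),"ball px",(ce[i]+[x-22,y-22]).round(1),st[i,4],"off mm",(1000*(plane(d,[ce[i]+[x-22,y-22]],bc[2])[0]-bc))[:2].round(1))
    cv2.imwrite(f"pics/b_{n}.png",cv2.resize(d["frame"][max(0,y-50):y+50,x-66:x+66],(400,300),interpolation=2)[...,::-1])
E
python3 dish.py 0
```

```text
Traceback (most recent call last):
  File "dish.py", line 3, in <module>
    o=status.get_obs();print(o["t"],o["tool_pos"].round(4),o["opening"].round(4),o["grip_force"],o["contact_force"].round(1),o["wrist_torque"].round(2))
                                                           ^^^^^^^^^^^^^^^^^^
AttributeError: 'float' object has no attribute 'round'
```

>>> {"op": "arm_command", "data": {"increments": [{"slide":[0,0,-0.001],"spin":0,"gripper":-1},{"slide":[0,0,-0.003],"spin":0,"gripper":-1},{"slide":[0,0,-0.006],"spin":0,"gripper":-1},{"slide":[0,0,-0.01],"spin":0,"gripper":-1},{"slide":[0,0,-0.015],"spin":0,"gripper":-1},{"slide":[0,0,-0.02],"spin":0,"gripper":-1},{"slide":[0,0,-0.025],"spin":0,"gripper":-1},{"slide":[0,0,-0.03],"spin":0,"gripper":-1}]}}

```text
t: 12.55
tool_pos: [0.5082, -0.315, 0.1077]
tool_rot: [0.466, 3.106, -0.0]
contact_force: [0.8, 0.2, -1.3]
opening: 0.0225
grip_force: 62.5
```

>>> {"op": "arm_command", "data": {"increments": [{"slide":[0,0,-0.005],"spin":0,"gripper":-1},{"slide":[0,0,-0.01],"spin":0,"gripper":-1},{"slide":[0,0,-0.015],"spin":0,"gripper":-1},{"slide":[0,0,-0.02],"spin":0,"gripper":-1},{"slide":[0,0,-0.024],"spin":0,"gripper":-1},{"slide":[0,0,-0.027],"spin":0,"gripper":-1},{"slide":[0,0,-0.029],"spin":0,"gripper":-1},{"slide":[0,0,-0.03],"spin":0,"gripper":-1}]}}

```text
t: 13.22
tool_pos: [0.5081, -0.315, 0.1373]
tool_rot: [0.466, 3.107, -0.0]
contact_force: [-0.6, 1.0, -0.9]
opening: 0.0227
grip_force: 62.4
```

```bash
sed -i 's/o\["opening"\].round(4)/o["opening"]/' dish.py; python3 dish.py 0.06; python3 -c "
import cv2,numpy as np
cv2.imwrite('pics/bb.png',np.hstack([cv2.imread('pics/b_scene.png'),cv2.imread('pics/b_side.png')]))"
```

```text
13.2167 [ 0.5081 -0.315   0.1373] 0.022733380752376384 62.44381181895733 [-0.6  1.  -0.9] [0.01 0.12 0.02]
exp dish [ 0.5941 -0.3414  0.1373] yaw 162.9 tool z [ 3.e-04 -2.e-04 -1.e+00]
scene exp px [395.2 232.1] ball px [408.7 213.5] 82 off mm [84.7 -4.2]
side exp px [278.2 128.8] ball px [278.7 129. ] 107 off mm [-1.2  1.3]
```

View pics/bb.png

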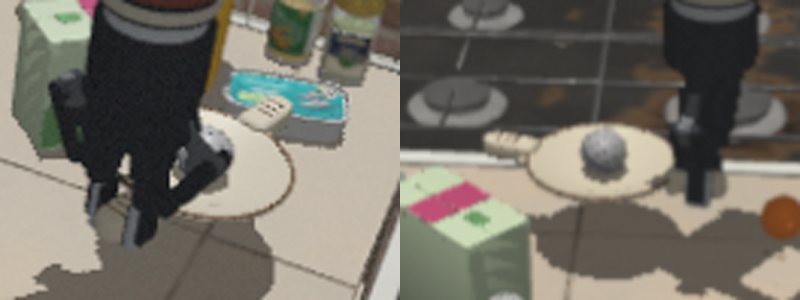

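>>> {"op": "arm_command", "data": {"increments": [{"slide":[0,0,-0.001],"spin":0.5,"gripper":-1},{"slide":[0,0,-0.003],"spin":1.5,"gripper":-1},{"slide":[0,0,-0.006],"spin":3,"gripper":-1},{"slide":[0,0,-0.01],"spin":5,"gripper":-1},{"slide":[0,0,-0.015],"spin":7.5,"gripper":-1},{"slide":[0,0,-0.02],"spin":10,"gripper":-1},{"slide":[0,0,-0.025],"spin":12.5,"gripper":-1},{"slide":[0,0,-0.03],"spin":15,"gripper":-1}]}}

```text
t: 13.98
tool_pos: [0.508, -0.3149, 0.167]
tool_rot: [-0.872, -3.018, -0.0]
contact_force: [0.9, -0.9, -1.3]
opening: 0.0226
grip_force: 62.5
```

>>> {"op": "arm_command", "data": {"increments": [{"slide":[0,0,-0.004],"spin":2.5,"gripper":-1},{"slide":[0,0,-0.007],"spin":5,"gripper":-1},{"slide":[0,0,-0.008],"spin":7.5,"gripper":-1},{"slide":[0,0,-0.008],"spin":10,"gripper":-1},{"slide":[0,0,-0.008],"spin":12.5,"gripper":-1},{"slide":[0,0,-0.008],"spin":15,"gripper":-1},{"slide":[0,0,-0.008],"spin":17.5,"gripper":-1},{"slide":[0,0,-0.008],"spin":20,"gripper":-1}]}}

```text
t: 14.65
tool_pos: [0.508, -0.3148, 0.1748]
tool_rot: [-1.383, -2.821, -0.0]
contact_force: [0.2, -0.1, -2.2]
opening: 0.0227
grip_force: 62.4
```

>>> {"op": "arm_command", "data": {"increments": [{"slide":[0,0,0],"spin":2.5,"gripper":-1},{"slide":[0,0,0],"spin":5,"gripper":-1},{"slide":[0,0,0],"spin":7.5,"gripper":-1},{"slide":[0,0,0],"spin":10,"gripper":-1},{"slide":[0,0,0],"spin":12.5,"gripper":-1},{"slide":[0,0,0],"spin":15,"gripper":-1},{"slide":[0,0,0],"spin":17.5,"gripper":-1},{"slide":[0,0,0],"spin":20,"gripper":-1}]}}

```text
t: 15.32
tool_pos: [0.508, -0.3148, 0.1748]
tool_rot: [-1.852, -2.538, -0.0]
contact_force: [0.3, -0.8, -1.9]
opening: 0.0229
grip_force: 62.4
```

>>> {"op": "arm_command", "data": {"increments": [{"slide":[0,0,0],"spin":2.5,"gripper":-1},{"slide":[0,0,0],"spin":5,"gripper":-1},{"slide":[0,0,0],"spin":7.5,"gripper":-1},{"slide":[0,0,0],"spin":10,"gripper":-1},{"slide":[0,0,0],"spin":12.5,"gripper":-1},{"slide":[0,0,0],"spin":15,"gripper":-1},{"slide":[0,0,0],"spin":17.5,"gripper":-1},{"slide":[0,0,0],"spin":19.5,"gripper":-1}]}}

```text
t: 15.98
tool_pos: [0.508, -0.3148, 0.1748]
tool_rot: [-2.254, -2.188, -0.0]
contact_force: [1.0, 0.2, -1.2]
opening: 0.0226
grip_force: 62.4
```

>>> {"op": "arm_command", "data": {"increments": [{"slide":[0,0,0],"spin":1.3,"gripper":-1},{"slide":[0,0,0],"spin":1.9,"gripper":-1},{"slide":[0,0,0],"spin":2.1,"gripper":-1},{"slide":[0,0,0],"spin":2.1,"gripper":-1},{"slide":[0,0,0],"spin":2.1,"gripper":-1}]}}

```text
t: 16.4
tool_pos: [0.508, -0.3149, 0.1749]
tool_rot: [-2.291, -2.15, -0.0]
contact_force: [0.8, -0.1, -1.6]
opening: 0.0227
grip_force: 62.4
```

```bash
python3 dish.py 0.098
```

```text
16.4 [ 0.508  -0.3149  0.1749] 0.022743318811199387 62.4476907402277 [ 0.8 -0.1 -1.6] [ 0.1  -0.04  0.05]
exp dish [ 0.5023 -0.4047  0.1749] yaw 86.4 tool z [ 0.e+00  1.e-04 -1.e+00]
scene exp px [415.2 252.2] ball px [415.1 253.7] 315 off mm [-4.3 -1.1]
side exp px [314.7 105.2] ball px [313.7 107.9] 49 off mm [ 2.5 15.6]
```

>>> {"op": "arm_command", "data": {"increments": [{"slide":[0.001,-0.0001,0],"spin":0,"gripper":-1},{"slide":[0.003,-0.0002,0],"spin":0,"gripper":-1},{"slide":[0.006,-0.0004,0],"spin":0,"gripper":-1},{"slide":[0.01,-0.0006,0],"spin":0,"gripper":-1},{"slide":[0.015,-0.0009,0],"spin":0,"gripper":-1},{"slide":[0.021,-0.0013,0],"spin":0,"gripper":-1},{"slide":[0.028,-0.0017,0],"spin":0,"gripper":-1},{"slide":[0.0355,-0.0022,0],"spin":0,"gripper":-1}]}}

```text
t: 17.17
tool_pos: [0.5081, -0.2786, 0.1749]
tool_rot: [-2.291, -2.149, -0.0]
contact_force: [-0.4, -0.2, -2.1]
opening: 0.0227
grip_force: 62.4
```

>>> {"op": "arm_command", "data": {"increments": [{"slide":[0.0074,-0.0005,0],"spin":0,"gripper":-1},{"slide":[0.0148,-0.0009,0],"spin":0,"gripper":-1},{"slide":[0.0221,-0.0014,0],"spin":0,"gripper":-1},{"slide":[0.0295,-0.0018,0],"spin":0,"gripper":-1},{"slide":[0.0369,-0.0023,0],"spin":0,"gripper":-1},{"slide":[0.0443,-0.0027,0],"spin":0,"gripper":-1},{"slide":[0.0516,-0.0032,0],"spin":0,"gripper":-1},{"slide":[0.059,-0.0036,0],"spin":0,"gripper":-1}]}}

```text
t: 17.83
tool_pos: [0.5082, -0.2195, 0.1749]
tool_rot: [2.291, 2.149, 0.0]
contact_force: [-0.7, -0.8, -2.0]
opening: 0.0228
grip_force: 62.4
```

>>> {"op": "arm_command", "data": {"increments": [{"slide":[0.0074,-0.0005,0],"spin":0,"gripper":-1},{"slide":[0.0148,-0.0009,0],"spin":0,"gripper":-1},{"slide":[0.0221,-0.0014,0],"spin":0,"gripper":-1},{"slide":[0.0295,-0.0018,0],"spin":0,"gripper":-1},{"slide":[0.0369,-0.0023,0],"spin":0,"gripper":-1},{"slide":[0.0443,-0.0027,0],"spin":0,"gripper":-1},{"slide":[0.0516,-0.0032,0],"spin":0,"gripper":-1},{"slide":[0.059,-0.0036,0],"spin":0,"gripper":-1}]}}

```text
t: 18.5
tool_pos: [0.5084, -0.1604, 0.1749]
tool_rot: [2.291, 2.149, -0.0]
contact_force: [0.6, 0.6, -1.4]
opening: 0.0231
grip_force: 62.5
```

>>> {"op": "arm_command", "data": {"increments": [{"slide":[0.0074,-0.0005,0],"spin":0,"gripper":-1},{"slide":[0.0148,-0.0009,0],"spin":0,"gripper":-1},{"slide":[0.0221,-0.0014,0],"spin":0,"gripper":-1},{"slide":[0.0295,-0.0018,0],"spin":0,"gripper":-1},{"slide":[0.0369,-0.0023,0],"spin":0,"gripper":-1},{"slide":[0.0443,-0.0027,0],"spin":0,"gripper":-1},{"slide":[0.0516,-0.0032,0],"spin":0,"gripper":-1},{"slide":[0.059,-0.0036,0],"spin":0,"gripper":-1}]}}

```text
t: 19.17
tool_pos: [0.5086, -0.1013, 0.1749]
tool_rot: [2.291, 2.149, 0.0]
contact_force: [0.1, -0.2, -1.6]
opening: 0.0229
grip_force: 62.5
```

>>> {"op": "arm_command", "data": {"increments": [{"slide":[0.0074,-0.0005,0],"spin":0,"gripper":-1},{"slide":[0.0148,-0.0009,0],"spin":0,"gripper":-1},{"slide":[0.0221,-0.0014,0],"spin":0,"gripper":-1},{"slide":[0.0295,-0.0018,0],"spin":0,"gripper":-1},{"slide":[0.0369,-0.0023,0],"spin":0,"gripper":-1},{"slide":[0.0443,-0.0027,0],"spin":0,"gripper":-1},{"slide":[0.0516,-0.0032,0],"spin":0,"gripper":-1},{"slide":[0.059,-0.0036,0],"spin":0,"gripper":-1}]}}

```text
t: 19.83
tool_pos: [0.5087, -0.0422, 0.1749]
tool_rot: [2.291, 2.149, -0.0]
contact_force: [-0.9, -0.5, -1.2]
opening: 0.0228
grip_force: 62.5
```

>>> {"op": "arm_command", "data": {"increments": [{"slide":[0.0074,-0.0005,0],"spin":0,"gripper":-1},{"slide":[0.0148,-0.0009,0],"spin":0,"gripper":-1},{"slide":[0.0221,-0.0014,0],"spin":0,"gripper":-1},{"slide":[0.0295,-0.0018,0],"spin":0,"gripper":-1},{"slide":[0.0369,-0.0023,0],"spin":0,"gripper":-1},{"slide":[0.0443,-0.0027,0],"spin":0,"gripper":-1},{"slide":[0.0516,-0.0032,0],"spin":0,"gripper":-1},{"slide":[0.059,-0.0036,0],"spin":0,"gripper":-1}]}}

```text
t: 20.5
tool_pos: [0.5089, 0.0169, 0.1749]
tool_rot: [2.291, 2.149, -0.0]
contact_force: [0.3, -0.3, -1.4]
opening: 0.0228
grip_force: 62.5
```

>>> {"op": "arm_command", "data": {"increments": [{"slide":[0.0074,-0.0005,0],"spin":0,"gripper":-1},{"slide":[0.0148,-0.0009,0],"spin":0,"gripper":-1},{"slide":[0.0221,-0.0014,0],"spin":0,"gripper":-1},{"slide":[0.0295,-0.0018,0],"spin":0,"gripper":-1},{"slide":[0.0369,-0.0023,0],"spin":0,"gripper":-1},{"slide":[0.0443,-0.0027,0],"spin":0,"gripper":-1},{"slide":[0.0516,-0.0032,0],"spin":0,"gripper":-1},{"slide":[0.059,-0.0036,0],"spin":0,"gripper":-1}]}}

```text
t: 21.17
tool_pos: [0.5091, 0.076, 0.1749]
tool_rot: [2.291, 2.149, 0.0]
contact_force: [-0.0, -0.4, -1.8]
opening: 0.0228
grip_force: 62.4
```

>>> {"op": "arm_command", "data": {"increments": [{"slide":[0.0074,-0.0005,0],"spin":0,"gripper":-1},{"slide":[0.0148,-0.0009,0],"spin":0,"gripper":-1},{"slide":[0.0221,-0.0014,0],"spin":0,"gripper":-1},{"slide":[0.0295,-0.0018,0],"spin":0,"gripper":-1},{"slide":[0.0369,-0.0023,0],"spin":0,"gripper":-1},{"slide":[0.0443,-0.0027,0],"spin":0,"gripper":-1},{"slide":[0.0516,-0.0032,0],"spin":0,"gripper":-1},{"slide":[0.059,-0.0036,0],"spin":0,"gripper":-1}]}}

```text
t: 21.83
tool_pos: [0.5092, 0.1351, 0.1749]
tool_rot: [-2.291, -2.149, 0.0]
contact_force: [-0.0, -0.1, -1.7]
opening: 0.0228
grip_force: 62.4
```

>>> {"op": "arm_command", "data": {"increments": [{"slide":[0.0075,-0.0005,0],"spin":0,"gripper":-1},{"slide":[0.0145,-0.0009,0],"spin":0,"gripper":-1},{"slide":[0.0205,-0.0013,0],"spin":0,"gripper":-1},{"slide":[0.0255,-0.0016,0],"spin":0,"gripper":-1},{"slide":[0.0295,-0.0018,0],"spin":0,"gripper":-1},{"slide":[0.0325,-0.002,0],"spin":0,"gripper":-1},{"slide":[0.0345,-0.0021,0],"spin":0,"gripper":-1},{"slide":[0.0355,-0.0022,0],"spin":0,"gripper":-1}]}}

```text
t: 22.5
tool_pos: [0.5093, 0.1702, 0.1749]
tool_rot: [2.291, 2.15, -0.0]
contact_force: [-0.3, 0.5, -1.9]
opening: 0.0232
grip_force: 62.4
```

>>> {"op": "arm_command", "data": {"increments": [{"slide":[0,0,0],"spin":0,"gripper":-1},{"slide":[0,0,0],"spin":0,"gripper":-1},{"slide":[0,0,0],"spin":0,"gripper":-1},{"slide":[0,0,0],"spin":0,"gripper":-1},{"slide":[0,0,0],"spin":0,"gripper":-1},{"slide":[0,0,0],"spin":0,"gripper":-1},{"slide":[0,0,0],"spin":0,"gripper":-1},{"slide":[0,0,0],"spin":0,"gripper":-1}]}}

```text
t: 23.17
tool_pos: [0.5093, 0.1699, 0.1749]
tool_rot: [2.291, 2.149, -0.0]
contact_force: [-0.1, 0.4, -1.4]
opening: 0.023
grip_force: 62.5
```

```bash
python3 dish.py 0.098
python3 - <<'E'
import cv2,numpy as np
from h import *
a=get("scene")["frame"][110:290,120:400];b=get("side")["frame"][110:370,200:400]
cv2.imwrite("pics/f.png",np.hstack([cv2.resize(a,(500,321),interpolation=2),cv2.resize(b,(247,321),interpolation=2)])[...,::-1])
E
```

```text
23.1667 [0.5093 0.1699 0.1749] 0.022952072026598876 62.45490454137325 [-0.1  0.4 -1.4] [ 0.13 -0.05 -0.03]
exp dish [0.5036 0.0801 0.1749] yaw 86.3 tool z [-0. -0. -1.]
scene exp px [212.1 180.4] ball px [211.8 181.3] 195 off mm [-3.8 -2. ]
```

View pics/f.png

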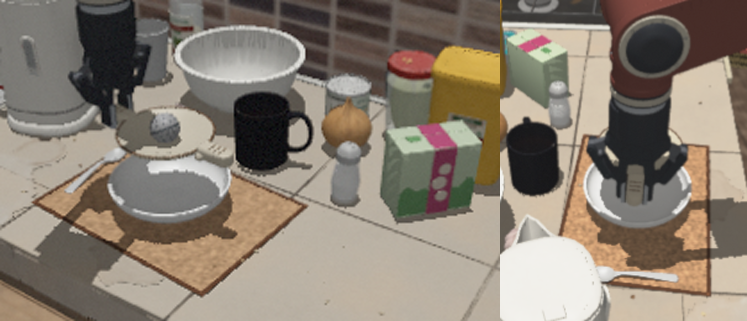

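The dish is held level-looking over the plate, with the ball in the middle at scene pixel (212,181) and the bystanders in place. I'll check the tilt and that the ball is at rest before handing in.

>>> {"op": "arm_command", "data": {"increments": [{"slide":[0,0,0],"spin":0,"gripper":-1},{"slide":[0,0,0],"spin":0,"gripper":-1},{"slide":[0,0,0],"spin":0,"gripper":-1},{"slide":[0,0,0],"spin":0,"gripper":-1},{"slide":[0,0,0],"spin":0,"gripper":-1},{"slide":[0,0,0],"spin":0,"gripper":-1},{"slide":[0,0,0],"spin":0,"gripper":-1},{"slide":[0,0,0],"spin":0,"gripper":-1}]}}

```text
t: 24.03
tool_pos: [0.5093, 0.17, 0.1749]
tool_rot: [-2.291, -2.149, -0.0]
contact_force: [0.0, -0.1, -1.6]
opening: 0.0225
grip_force: 62.5
```

```bash
python3 dish.py 0.098
python3 - <<'E'
from h import *
s=get("scene"); c=np.array([.5036,.0801,.098]); u=np.array([.066,.998,0])
print("far handle end exp",proj(s,c-.111*u+[0,0,.018])," if 0.08 droop",proj(s,c-.111*u+[0,0,.018-.2*.08]))
th=np.linspace(0,2*np.pi,9)[:-1]
ov=s["frame"].copy()
for t in (0,.08):
    P=np.array([c+.0665*(np.cos(a)*u+np.sin(a)*np.array([.998,-.066,0]))+[0,0,.024-t*(.09-.0665*np.cos(a))] for a in np.linspace(0,2*np.pi,60)])
    for p in proj(s,P): ov[int(round(p[1])),int(round(p[0]))]=(0,255,0) if t==0 else (255,0,0)
cv2.imwrite("pics/lvl.png",cv2.resize(ov[150:240,150:270],(800,600),interpolation=0)[...,::-1])
E
```

```text
24.0333 [0.5093 0.17   0.1749] 0.0224652542946703 62.45189465582371 [ 0.  -0.1 -1.6] [0.08 0.   0.03]
exp dish [0.5036 0.0802 0.1749] yaw 86.3 tool z [ 0.  0. -1.]
scene exp px [212.1 180.4] ball px [211.6 181.3] 195 off mm [-3.9 -1.7]
far handle end exp [[249.19022357 199.64110721]]  if 0.08 droop [[249.34609225 205.55801635]]
```

View pics/lvl.png

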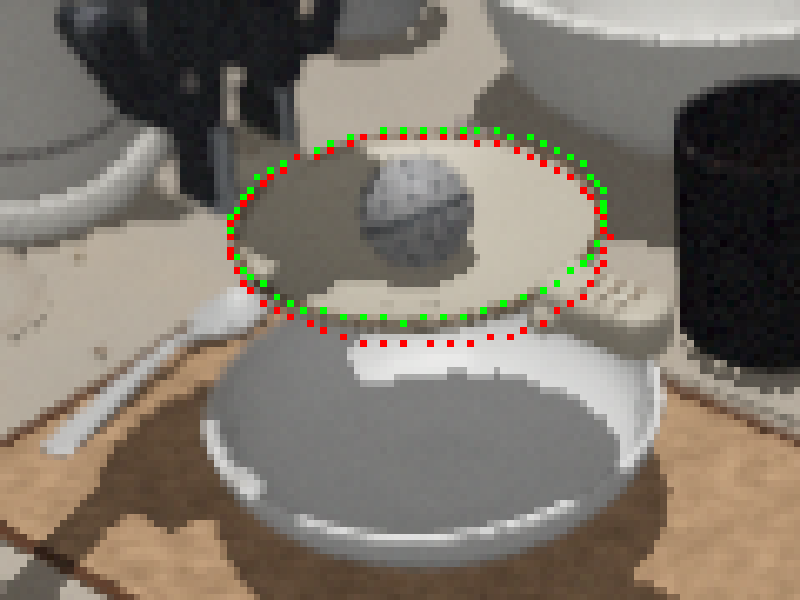

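The rim matches the green level outline (not the red drooped one), and the ball is central and hasn't moved between readings. I'm handing the job in.

```bash
python3 -c "
from station import order
print(order.finish_job())"
```

```text
the job is handed in; nothing more can be done
None
```

I handed the job in with the plate in the middle of the mat and the dish held still and level about 5 cm above its rim, handles along the mat's long sides and the ball in its middle; no verdict came back.

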